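# Put the cork blocks and tealight cups away

## Robot

A 6-joint arm with a two-finger parallel gripper is mounted at the origin on the work surface. World frame = base frame: x ahead of the robot, y to its left, z up, the work surface at z = 0. Lengths are in m, angles in rad, forces in N, time in s.
With the tool pointing down it reaches from about 0.35 to 0.925 m from the base axis. Payload 6.4 kg.
Tool frame: the origin (TCP) lies midway between the tips of the shut fingers; the grasp point (between the pads) lies 19 mm behind it (arm.pinch_z is the x of the grasp point in the tool frame, in m); x points along the fingers, z is the direction in which the jaws open and shut, and the axes are right-handed (so a half turn about x gives the same grasp; the last joint's range is limited). The gripper opens to 94 mm and grips with 3 to 60 N. Pads are 16 mm wide; open, the fingers measure 119 mm over their backs; the gripper's body (75 mm by 177 mm) begins 78 mm behind the grasp point.
Start: joints at [1.072, 0.245, 1.558, -0, 1.339, -0.174], TCP at [0.207, 0.616, 0.205] pointing down, gripper open.
Joint ranges: [-3.13, 3.13], [-1.02, 2.26], [0.13, 2.54], [-0.95, 4.09], [0.21, 2.88], [-2.74, 2.74]. Speed limits (rad/s): [2.57, 2.57, 3.14, 3.14, 3.14, 3.14].

## Interface

Orientations are given as a rotation vector (axis times angle).
In Python, from plant import arm, viewer gives the robot as it stands. Calls block until the motion is done:
- arm.reach(position, orientation): joint-space move of the TCP to a pose.
- arm.line_to(position, rotation=None, speed=0.15): straight line of the TCP; rotation=None keeps the orientation; speed is the mean speed in m/s.
- arm.movej(angles): joint-space move.
- arm.ungrasp() and arm.close(newtons=None): open the fingers fully, or close them until they stop; newtons is the grip in N (None keeps the last).
- arm.dwell(seconds).
- arm.solve_ik(position, orientation): joint angles nearest the present ones, or None.
- arm.sense(): the state.
- viewer.get_image(name): name is "scene" or "top" or "wrist"; returns a dict with "img" (384x512x3 uint8, red, green, blue), "depth" (384x512 float32, m along the optical axis (not along the pixel's ray), 0 where there is no reading), "fovy" (degrees; the focal length in pixels is half the picture's height over the tangent of half this angle, whatever the lens; pixels are square), "cx", "cy" (the principal point, pixels), "R" (3x3) and "t" (3): a world point X has camera coordinates R X + t. Camera axes: x right, y down, z forward; pixel columns grow to the right and rows downward; lengths in m; the calibration is good to about 2 mm. A picture is of the moment at which its call begins.
A pose or a line that the arm cannot do raises arm.IKError and nothing moves.
- arm.hand_in(): hands the job in, once; it reports no verdict.
The state is a dict: "clock": time; "joint_pos": joint angles; "joint_vel": joint speeds; "tau": joint torques, N m; "tcp_pos": TCP position; "tool_rot": TCP orientation; "contact_force": force on the tool from outside, world axes, zero at the start; "wrist_torque": the same for the moment, N m; "finger_gap": opening from 0.0 (shut) to 1.0 (fully open).
Only numpy, scipy, OpenCV 4.12 (cv2) and the standard library are available. Lean on these libraries where they do the work, as an engineer would, in place of code of your own. Each camera call takes 0.05 s, during which the arm holds its last target.

## Task

Clear the rattan base tray first: lift each blue tealight cup out of it and nest them all, upright, one into another in the white ceramic holder, lowering each gently and never pressing them tight. Then push every cork block (do not lift them) up the ramp and over the lip so that it lies flat on the floor of the tray. Knock no cup over and leave the glass bowl, the mala box and the hand grip where they are.

Things in the scene. Friction and masses are not known exactly. Their poses are not given: they have to be found in the camera images.
- tray: fixed rattan tray with a loading ramp. Origin: at table height, midway between the x sides, 102.5 mm inside the lip; y points up the ramp into the tray, x along the lip. Floor 8 mm above the table, x -135 to 135 mm, y -102.5 to 112.5 mm. Rims 32 mm high, 10 mm thick on both x sides and the +y side, the lip on the -y side. Room for blocks two abreast, two deep; a block pushed in behind another shoves it deeper.
- lip (a point): middle of the crest of the tray's lip, which is 270 mm long along x, 8 mm thick (tray y -110.5 to -102.5 mm) and stands 18 mm above the table, 10 mm above the tray floor.
- ramp_foot (a point): middle of the ramp's lower edge, at table height and tray y -190.5 mm. The ramp is 270 mm wide with open sides and rises evenly to 18 mm at the lip's outer face, 80 mm further.
- cup1: blue tapered tealight cup, 65 mm high, 130 g, upright in the tray at the start; 3 or 4 of the alike cups are there, else None. Foot 34 mm across, widening to 52 mm at height 40 mm, then a straight collar 62 mm across up to the rim (grip this from above); mouth 56 mm, wall 3 mm. Nested, the collar rests on the rim below with 2 mm side play: 25 mm above the cup below. Origin: centre of its underside.
- cup2: blue tapered tealight cup, 65 mm high, 130 g, upright in the tray at the start; 3 or 4 of the alike cups are there, else None. Foot 34 mm across, widening to 52 mm at height 40 mm, then a straight collar 62 mm across up to the rim (grip this from above); mouth 56 mm, wall 3 mm. Nested, the collar rests on the rim below with 2 mm side play: 25 mm above the cup below. Origin: centre of its underside.
- cup3: blue tapered tealight cup, 65 mm high, 130 g, upright in the tray at the start; 3 or 4 of the alike cups are there, else None. Foot 34 mm across, widening to 52 mm at height 40 mm, then a straight collar 62 mm across up to the rim (grip this from above); mouth 56 mm, wall 3 mm. Nested, the collar rests on the rim below with 2 mm side play: 25 mm above the cup below. Origin: centre of its underside.
- cup4: blue tapered tealight cup, 65 mm high, 130 g, upright in the tray at the start; 3 or 4 of the alike cups are there, else None. Foot 34 mm across, widening to 52 mm at height 40 mm, then a straight collar 62 mm across up to the rim (grip this from above); mouth 56 mm, wall 3 mm. Nested, the collar rests on the rim below with 2 mm side play: 25 mm above the cup below. Origin: centre of its underside.
- holder: white ceramic holder with a round foot 84 mm across and 10 mm high and a straight tube 64 mm across up to the rim at 65 mm height, mouth 56 mm; empty at the start, on the table on the +y side of the tray; the first cup nested in it has its origin 25 mm above the holder's; loose, 0.7 kg. Origin: centre of its underside.
- block1: cork half block, 100 mm (its x) by 90 mm (its y) by 50 mm high, 0.11 to 0.18 kg, too broad to grip; on the table before the ramp at the start, its y roughly along the climb; 2 or 3 blocks are there, else None. Origin: centre of its underside.
- block2: cork half block, 100 mm (its x) by 90 mm (its y) by 50 mm high, 0.11 to 0.18 kg, too broad to grip; on the table before the ramp at the start, its y roughly along the climb; 2 or 3 blocks are there, else None. Origin: centre of its underside.
- block3: cork half block, 100 mm (its x) by 90 mm (its y) by 50 mm high, 0.11 to 0.18 kg, too broad to grip; on the table before the ramp at the start, its y roughly along the climb; 2 or 3 blocks are there, else None. Origin: centre of its underside.
- bowl: green glass bowl, 100 mm across, 48 mm high, standing near the holder: to be left alone. Origin: centre of its underside.
- mala_box: dark wooden box, 94 by 74 by 50 mm, beyond the tray: to be left alone. Origin: centre of its underside.
- vgrip: grey V-shaped hand grip with a steel spring bend, about 125 by 85 mm, 22 mm high, lying farther from the robot, behind the blocks: to be left alone.

How it is judged:
On the way, in this order (a step that is already met when the one before it is completed fails the run):
1. every cup that is there is nested upright in the holder's stack (horizontal distance between each of cup1, cup2, cup3, cup4 and holder below 0.008 m and angle between each of cup1, cup2, cup3, cup4's own z axis and vertical below 0.1 rad and z of cup1 in the frame of holder between 0.02 and 0.106 m and z of cup2 in the frame of holder between 0.02 and 0.106 m and z of cup3 in the frame of holder between 0.02 and 0.106 m and z of cup4 in the frame of holder between 0.02 and 0.106 m), for 0.2 s.
2. every block that is there lies flat on the tray floor (y of block1 in the frame of tray between -0.062 and 0.08 m and x of block1 in the frame of tray between -0.1 and 0.1 m and z of each of block1, block2, block3 in the frame of tray below 0.0125 m and angle between each of block1, block2, block3's own z axis and vertical below 0.06 rad and y of block2 in the frame of tray between -0.062 and 0.08 m and x of block2 in the frame of tray between -0.1 and 0.1 m and y of block3 in the frame of tray between -0.062 and 0.08 m and x of block3 in the frame of tray between -0.1 and 0.1 m), for 0.2 s.
At the end, for the whole second after the job is handed in: Every cup present stands in one nested stack in the holder (within 8 mm of its axis, upright within 0.1 rad, each let down fully so that the highest is at most 106 mm up), every block present lies flat (within 0.06 rad) on the tray floor inside the lip and rims, and all are at rest (all of step 1 and all of step 2 and linear speed of each of cup1, cup2, cup3, cup4, block1, block2, block3 below 0.03 m/s); the robot touches nothing.
It fails at once if a cup is knocked over (angle between any of cup1, cup2, cup3, cup4's own z axis and vertical above 0.7 rad).
It fails at once if a cup is pressed hard (over 30 N) into the one below or the holder (contact force between holder and cup1 above 30 N or contact force between any of holder, cup1 and cup2 above 30 N or contact force between any of holder, cup1, cup2 and cup3 above 30 N or contact force between any of holder, cup1, cup2, cup3 and cup4 above 30 N).
It fails at once if a block is lifted (its underside over 80 mm up) (height (world z) of any of block1, block2, block3 above 0.08 m).
It fails at once if a bystander (bowl, mala box, hand grip) is shifted by over 30 mm (distance of any of bowl, mala_box, vgrip from where it was at the start of the episode above 0.03 m).
Of block1, block2, block3 only 2 to 3 are there at a start; the rules pass over those that are not, and their reading is None.
Of cup1, cup2, cup3, cup4 only 3 to 4 are there at a start; the rules pass over those that are not, and their reading is None.
At some moment in a run one of block1, block2, block3 may be knocked a few centimetres aside while the robot is not near it.
It also fails if it takes over 210 s, if anything falls off the work surface, if the arm or the gripper's body presses on something with over 40 N, if the wrist force passes 120 N, or if a joint passes its speed limit or range.

## Working session

There is one attempt and no reset: what is moved stays moved. The work goes in short steps, each a Python script; the robot and the scene stay as the last script left them, time stands still between calls to the robot, and variables do not carry over. Pictures are saved under pics/ and viewed, and the job is handed in when it is done.

```bash
ls; mkdir -p pics
python3 - <<'E'
from plant import arm, viewer
import cv2,numpy as np
s=arm.sense();print(s['clock'],s['tcp_pos'],s['tool_rot'],s['finger_gap'],arm.pinch_z)
for n in ("scene","top","wrist"):
    d=viewer.get_image(n);cv2.imwrite(f"pics/{n}0.png",d['img'][:,:,::-1]);np.savez(f"{n}0.npz",**d)
    print(n,d['fovy'],d['cx'],d['cy'],d['R'].round(3).tolist(),d['t'].round(3),(d['depth']>0).mean())
E
```

```text
pics
0.0 [0.20713705 0.61547193 0.20436978] [-0.96761538  1.3472917   0.96624013] 1.0004702026769732 -0.0188
scene 50.84372597383083 254.60568950125074 185.29534913232507 [[-0.421, 0.907, 0.009], [0.572, 0.273, -0.773], [-0.704, -0.321, -0.634]] [ 0.243 -0.31   1.553] 0.9963277180989584
top 49.970249794431155 254.7290631058974 199.84806775113114 [[-0.001, -1.0, 0.011], [-0.988, -0.001, -0.157], [0.157, -0.011, -0.987]] [0.012 0.626 1.077] 0.9959004720052084
wrist 70.20352562567344 254.351946434135 186.9352188525098 [[0.319, 0.948, -0.001], [0.914, -0.307, 0.265], [0.251, -0.085, -0.964]] [-0.649 -0.028  0.391] 0.9960479736328125
```

View pics/scene0.png

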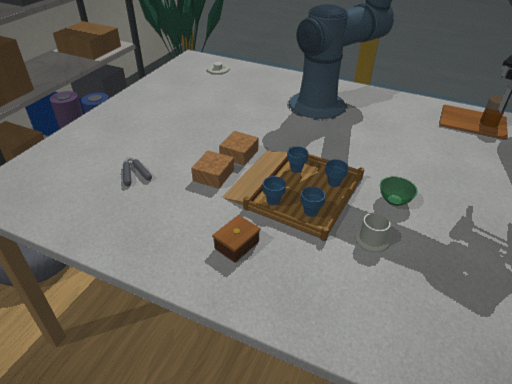

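View pics/top0.png

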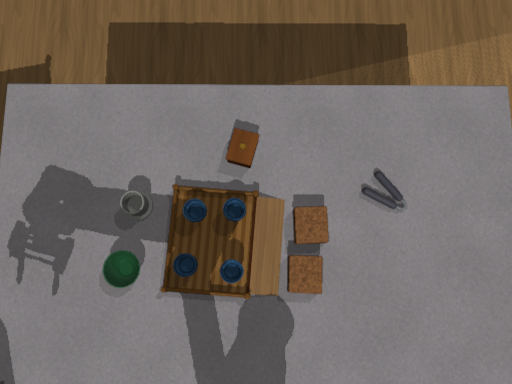

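View pics/wrist0.png

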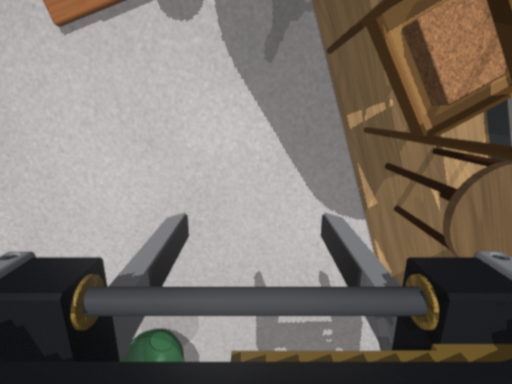

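The top view shows four blue cups at about (195,211), (234,209), (185,264) and (232,271), and two cork blocks at (311,225) and (305,274). The holder is at (134,204), bowl (122,268), mala box (243,147) and hand grip (382,188). I'll back-project the depth from both fixed views and compare.

```bash
cat > h.py <<'E'
import numpy as np,cv2
from scipy.optimize import least_squares
def cloud(d):
    h,w=d['depth'].shape;f=h/2/np.tan(np.radians(float(d['fovy']))/2)
    v,u=np.mgrid[0:h,0:w];z=d['depth']
    P=np.stack([(u-d['cx'])/f*z,(v-d['cy'])/f*z,z],-1)
    X=(P-d['t'])@d['R']; X[z==0]=np.nan
    return X
def circ(p,r=None):
    c=p.mean(0)
    if r is None:
        s=least_squares(lambda q:np.hypot(p[:,0]-q[0],p[:,1]-q[1])-q[2],[*c,.03],loss='soft_l1',f_scale=.002);return s.x
    s=least_squares(lambda q:np.hypot(p[:,0]-q[0],p[:,1]-q[1])-r,c,loss='soft_l1',f_scale=.002);return s.x
def proj(d,X):
    f=d['depth'].shape[0]/2/np.tan(np.radians(float(d['fovy']))/2)
    c=np.asarray(X)@d['R'].T+d['t'];return np.stack([f*c[...,0]/c[...,2]+d['cx'],f*c[...,1]/c[...,2]+d['cy']],-1)
E
python3 - <<'E'
from h import *
for n in("top","scene"):
    d=dict(np.load(n+"0.npz"));X=cloud(d);im=d['img'].astype(int);hsv=cv2.cvtColor(d['img'],cv2.COLOR_RGB2HSV)
    print(n)
    blue=(hsv[...,0]>98)&(hsv[...,0]<118)&(hsv[...,1]>130)&(X[...,2]<.2)&(np.abs(X[...,1])<.6)&(X[...,0]>.3)
    k,l,st,c=cv2.connectedComponentsWithStats(blue.astype(np.uint8))
    for i in range(1,k):
        if st[i,4]<60: continue
        p=X[l==i];zt=np.nanpercentile(p[:,2],95);q=p[p[:,2]>zt-.012]
        print('cup',c[i].round(1),st[i,4],'ztop',zt.round(4),circ(q[:,:2]).round(4),q[:,:2].mean(0).round(4))
    corners={'top':{'holder':(134,204),'bowl':(122,268),'b1':(311,225),'b2':(305,274),'mala':(243,147)},'scene':{'holder':(375,230),'b1':(213,168),'b2':(239,147),'mala':(237,238)}}[n]
    for nm,(u,v) in corners.items():
        reg=X[max(0,v-28):v+28,u-28:u+28].reshape(-1,3);cc=X[v,u]
        zt=np.nanpercentile(reg[:,2],98)
        top=reg[(reg[:,2]>zt-.008)]
        print(nm,cc.round(3),'zt',zt.round(4),len(top),top[:,:2].mean(0).round(4), circ(top[:,:2]).round(4) if nm in('holder','bowl') else cv2.minAreaRect(top[:,:2].astype(np.float32)*1000))
d=dict(np.load("top0.npz"));X=cloud(d)
# table z
print('table',X[320:360,300:450,2].mean(), X[100:130,300:350,2].mean())
cv2.imwrite('pics/crop.png',cv2.resize(d['img'][120:320,80:430,::-1],None,fx=2.25,fy=2.25,interpolation=cv2.INTER_CUBIC))
# tray rims
for (u,v) in [(170,240),(214,190),(214,293),(252,240),(255,215),(266,250),(280,250),(200,240)]: print((u,v),X[v,u].round(4))
E
```

```text
top
cup [194.4 210.1] 393 ztop 0.073 [0.596  0.1741 0.0288] [0.59   0.1693]
cup [234.2 209.2] 377 ztop 0.0724 [0.5979 0.068  0.0287] [0.5893 0.063 ]
cup [184.8 264.6] 408 ztop 0.0727 [0.4515 0.1958 0.0287] [0.4452 0.1895]
cup [231.3 270.7] 388 ztop 0.0713 [0.4355 0.0739 0.0283] [0.4242 0.0678]
holder [0.619 0.351 0.014] zt 0.0646 143 [0.6178 0.3436] [0.6178 0.3429 0.0298]
bowl [0.442 0.378 0.005] zt 0.0478 257 [0.4403 0.3757] [0.4417 0.3679 0.0466]
b1 [ 0.557 -0.141  0.048] zt 0.053 1185 [ 0.5596 -0.1396] ((560.2689208984375, -140.37860107421875), (99.75704956054688, 90.0038833618164), 1.5228241682052612)
b2 [ 0.426 -0.121  0.052] zt 0.0528 1242 [ 0.4265 -0.1211] ((427.33551025390625, -121.15960693359375), (88.5246353149414, 99.73056030273438), 87.73430633544922)
mala [0.774 0.045 0.052] zt 0.0529 847 [0.7783 0.0475] ((779.015380859375, 47.68935012817383), (73.96891021728516, 95.02819061279297), 74.19662475585938)
scene
cup [296.8 157.7] 225 ztop 0.0714 [0.4365 0.0716 0.0292] [0.4402 0.0709]
cup [335.9 171.1] 265 ztop 0.0717 [0.4517 0.1936 0.029 ] [0.4509 0.1937]
cup [273.7 188.6] 29
[... 270 characters left out ...]
620483398438, -142.41172790527344), (191.63108825683594, 91.074462890625), 0.01793876849114895)
b2 [ 0.455 -0.11   0.048] zt 0.0516 909 [ 0.4812 -0.1233] ((492.6528625488281, -128.0532684326172), (91.9645767211914, 232.39161682128906), 86.8834457397461)
mala [0.794 0.055 0.046] zt 0.0515 941 [0.7826 0.0463] ((778.7472534179688, 45.104740142822266), (74.81790924072266, 94.83758544921875), 74.6314926147461)
table nan nan
(170, 240) [0.5173 0.2435 0.0305]
(214, 190) [0.6559 0.1252 0.0326]
(214, 293) [0.3756 0.1211 0.0324]
(252, 240) [0.5182 0.0193 0.0154]
(255, 215) [0.5881 0.0109 0.015 ]
(266, 250) [ 0.4908 -0.0196  0.0092]
(280, 250) [ 0.4912 -0.0593 -0.0011]
(200, 240) [0.5186 0.1644 0.0078]
```

View pics/crop.png

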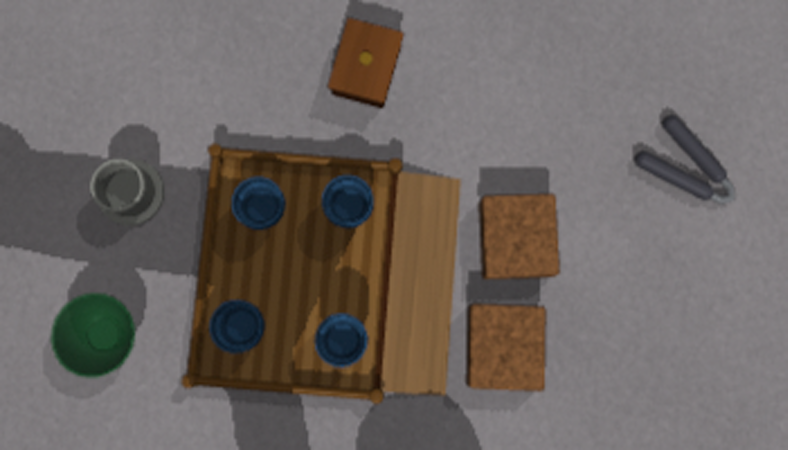

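```bash
cat >> h.py <<'E'
def tray_fit(Xs):
    P=np.concatenate([X[(np.abs(X[...,2]-.0315)<.003)&(X[...,0]>.34)&(X[...,0]<.69)&(X[...,1]>-.02)&(X[...,1]<.29)] for X in Xs])
    def res(q,P=P):
        c,s=np.cos(q[2]),np.sin(q[2]);e=P[:,:2]-q[:2];x=e[:,0]*c+e[:,1]*s;y=-e[:,0]*s+e[:,1]*c
        return np.minimum(np.abs(np.abs(x)-.140),np.abs(y-.1175))
    r=least_squares(res,[.517,.125,-.095],loss='soft_l1',f_scale=.003);return r.x,np.median(res(r.x)),len(P)
E
python3 - <<'E'
from h import *
Xs=[cloud(dict(np.load(n+"0.npz"))) for n in("top","scene")]
for q in ([Xs[0]],[Xs[1]],Xs): print(tray_fit(q))
from plant import arm
from scipy.spatial.transform import Rotation as R
print(R.from_rotvec(arm.sense()['tool_rot']).as_matrix().round(2))
# tool x=-z, jaw along angle a
for pt in [(.5965,.173),(.618,.3415),(.436,.073)]:
  for a in np.radians([0,90,-90,180]):
    z=np.array([np.cos(a),np.sin(a),0]);x=np.array([0,0,-1.]);rv=R.from_matrix(np.stack([x,np.cross(z,x),z],1)).as_rotvec()
    j=arm.solve_ik([*pt,.2],rv);print(pt,np.degrees(a),None if j is None else np.round(j,2))
E
```

```text
(array([ 0.517165  ,  0.12575858, -0.07769472]), np.float64(0.003406836368721494), 981)
(array([ 0.51815304,  0.12412768, -0.07550963]), np.float64(0.00261655352794965), 536)
(array([ 0.51754048,  0.12501382, -0.0770393 ]), np.float64(0.0031412674674840685), 1517)
[[-0.   -0.95  0.32]
 [-0.    0.32  0.95]
 [-1.    0.   -0.  ]]
(0.5965, 0.173) 0.0 [ 0.1   0.18  1.64 -0.    1.32  0.1 ]
(0.5965, 0.173) 90.0 [ 0.1   0.18  1.64  0.    1.32 -1.47]
(0.5965, 0.173) -90.0 [ 0.1   0.18  1.64 -0.    1.32  1.67]
(0.5965, 0.173) 180.0 None
(0.618, 0.3415) 0.0 [ 0.34  0.38  1.4  -0.    1.36  0.34]
(0.618, 0.3415) 90.0 [ 0.34  0.38  1.4   0.    1.36 -1.23]
(0.618, 0.3415) -90.0 [ 0.34  0.38  1.4  -0.    1.36  1.92]
(0.618, 0.3415) 180.0 None
(0.436, 0.073) 0.0 [-0.09 -0.26  2.07  0.    1.33 -0.09]
(0.436, 0.073) 90.0 [-0.09 -0.26  2.07  0.    1.33 -1.66]
(0.436, 0.073) -90.0 [-0.09 -0.26  2.07 -0.    1.33  1.48]
(0.436, 0.073) 180.0 None
```

Both views agree within about 2 mm: tray origin (0.5175, 0.125) with yaw -0.077. I'll refine the cup and holder positions with the wrist camera.

```bash
cat >> h.py <<'E'
from scipy.spatial.transform import Rotation as Rr
def rv(a=0.):
    z=np.array([np.cos(a),np.sin(a),0]);x=np.array([0,0,-1.]);return Rr.from_matrix(np.stack([x,np.cross(z,x),z],1)).as_rotvec()
CUPS={'A':(.5965,.173),'B':(.5985,.0667),'C':(.4516,.1947),'D':(.436,.0728)};HOLD=(.618,.3415)
def ring(X,c,z0,tol=.008,r=.05):
    m=(np.hypot(X[...,0]-c[0],X[...,1]-c[1])<r)&(np.abs(X[...,2]-z0)<tol);p=X[m]
    return (circ(p[:,:2]).round(4),np.percentile(p[:,2],90).round(4),len(p)) if len(p)>10 else len(p)
E
python3 - <<'E'
from h import *
from plant import arm,viewer
for i,pt in enumerate([(.56,.25,.30),(.50,.08,.30)]):
    arm.reach(list(pt),rv(0));d=viewer.get_image('wrist');cv2.imwrite(f'pics/w1{i}.png',d['img'][:,:,::-1]);X=cloud(d)
    print(proj(d,np.array([*pt[:2],0.])).round())
    for k,c in CUPS.items(): print(k,ring(X,c,.07))
    print('H',ring(X,HOLD,.062))
print(arm.sense()['clock'],arm.sense()['contact_force'])
E
```

```text
[255. 158.]
A (array([0.5955, 0.1768, 0.0292]), np.float64(0.0732), 358)
B (array([0.5978, 0.0705, 0.0292]), np.float64(0.0732), 385)
C (array([0.4512, 0.1984, 0.0292]), np.float64(0.0735), 362)
D (array([0.4354, 0.0764, 0.0292]), np.float64(0.073), 288)
H (array([0.6165, 0.3443, 0.0295]), np.float64(0.0659), 464)
[254. 158.]
A (array([0.5948, 0.1755, 0.0291]), np.float64(0.0737), 434)
B (array([0.5972, 0.0697, 0.0291]), np.float64(0.0735), 382)
C (array([0.4509, 0.1971, 0.0291]), np.float64(0.0739), 398)
D (array([0.4352, 0.0758, 0.0291]), np.float64(0.0736), 358)
H 0
2.875 [-0.40645029  0.6314377   0.88983132]
```

View pics/w10.png

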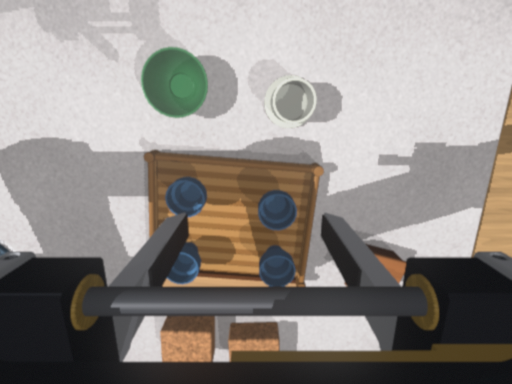

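View pics/w11.png

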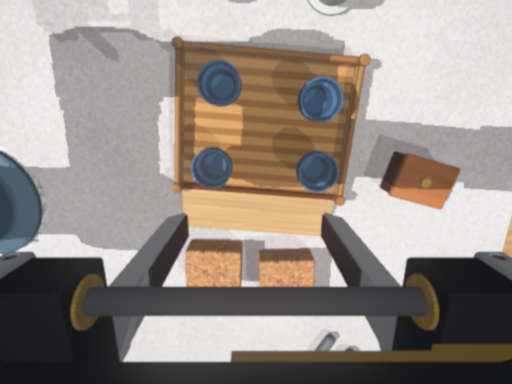

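Wrist view 1 shows the holder at (293,101), the bowl at (175,82) and the cups at (187,196), (277,210), (182,264) and (276,268). Wrist view 2 shows all four cups and two blocks. All three cameras agree on the cup-to-holder offset within about 1 mm. Next is the first cup, A.

```bash
cat >> h.py <<'E'
CUPS={'A':(.596,.1741),'B':(.5981,.0680),'C':(.4513,.1959),'D':(.4357,.0739)};HOLD=(.6175,.3425)
TIP=.044
def move_cup(arm,viewer,k,n,hold=HOLD,N=8):
    c=CUPS[k];z=.008+TIP
    arm.reach([*c,.17],rv(0));arm.line_to([*c,z],speed=.1)
    arm.close(N);g=arm.sense()['finger_gap'];print('gap',g*94)
    arm.line_to([*c,.24],speed=.15);print('gap lifted',arm.sense()['finger_gap']*94)
    arm.reach([*hold,.24],rv(0))
    zf=.025*(n+1)+TIP     # n cups there already
    arm.line_to([*hold,zf+.04],speed=.12);arm.dwell(.2)
    f0=arm.sense()['contact_force'];print('free',f0.round(2) if hasattr(f0,'round') else f0)
    f0=np.array(f0);zz=zf+.04
    while zz>zf-.004:
        zz-=.004 if zz>zf+.008 else .001
        arm.line_to([*hold,zz],speed=.03)
        df=np.array(arm.sense()['contact_force'])-f0
        if np.abs(df).max()>2: print('contact',(zz-zf)*1e3,df.round(2))
        if df[2]>2.5: break
        if np.abs(df).max()>12: print('STOP');return False
    return True
def release(arm):
    arm.ungrasp();p=arm.sense()['tcp_pos'];arm.line_to([p[0],p[1],.26],speed=.12)
E
python3 - <<'E'
from h import *
from plant import arm,viewer
ok=move_cup(arm,viewer,'A',0)
d=viewer.get_image('scene');cv2.imwrite('pics/s2.png',cv2.resize(d['img'][130:290,250:450,::-1],None,fx=4,fy=4))
print(arm.sense()['tcp_pos'],arm.sense()['clock'])
E
```

```text
gap 63.605675170478435
gap lifted 63.79889986021068
free [-0.24 -0.54 -1.76]
contact -1.0000000000000286 [-3.18 -0.22  7.33]
[0.61768925 0.34264888 0.06881328] 13.6833
```

View pics/s2.png

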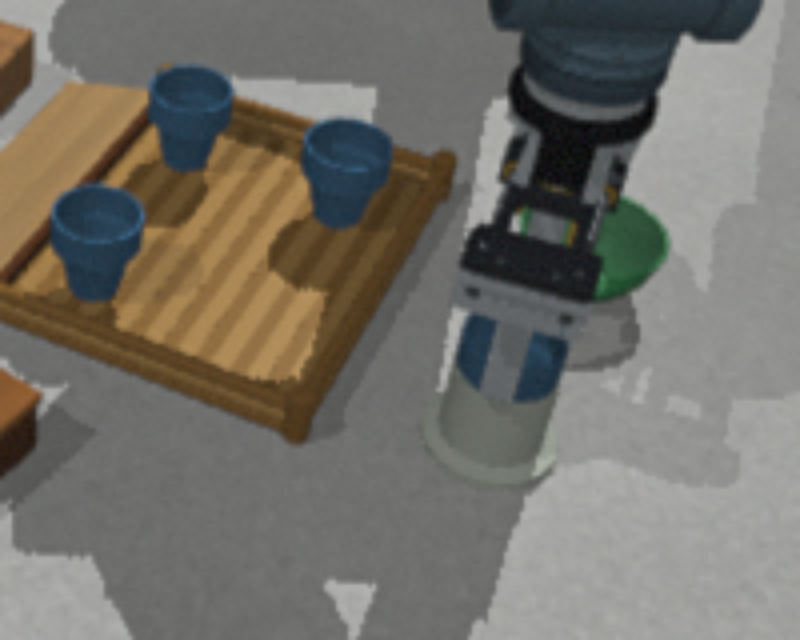

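The crop shows the cup at (512,358) seated in the holder tube at (495,430), and the contact came at the expected height. Releasing it, then measuring.

```bash
sed -i 's/else .001$/else .0005/' h.py
python3 - <<'E'
from h import *
from plant import arm,viewer
release(arm)
arm.reach([.56,.25,.30],rv(0));d=viewer.get_image('wrist');X=cloud(d);cv2.imwrite('pics/w3.png',d['img'][:,:,::-1])
print('stack',ring(X,HOLD,.09))
for k,c in CUPS.items(): print(k,ring(X,c,.07))
d=viewer.get_image('top');print('top stack',ring(cloud(d),HOLD,.09))
d=viewer.get_image('scene');print('scene stack',ring(cloud(d),HOLD,.09));print(arm.sense()['clock'])
E
```

```text
stack (array([0.6174, 0.344 , 0.0291]), np.float64(0.0909), 383)
A 0
B (array([0.5978, 0.0704, 0.0292]), np.float64(0.0731), 384)
C (array([0.4513, 0.1984, 0.0291]), np.float64(0.0735), 356)
D (array([0.4353, 0.0764, 0.0292]), np.float64(0.0731), 283)
top stack 0
scene stack (array([0.6188, 0.3399, 0.0291]), np.float64(0.0893), 170)
16.775
```

View pics/w3.png

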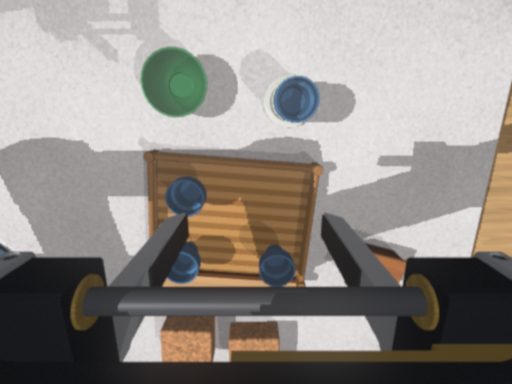

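Cup A is nested at (297,99) in the wrist view, with its rim at 0.0909 m (0.090 expected). Next is C; I'll check the height after placing it.

```bash
cat > run.py <<'E'
import sys
from h import *
from plant import arm,viewer
H=(.618,.3425)
for k,n in [a.split(':') for a in sys.argv[1:]]:
    n=int(n);print('==',k)
    if not move_cup(arm,viewer,k,n,H): break
    release(arm)
    arm.reach([.56,.25,.34],rv(0));d=viewer.get_image('wrist');r=ring(cloud(d),H,.065+.025*(n+1));print('stack',r)
    cv2.imwrite(f'pics/w_{k}.png',d['img'][:,:,::-1])
    d=viewer.get_image('scene');print('scene stack',ring(cloud(d),H,.065+.025*(n+1)));cv2.imwrite(f'pics/s_{k}.png',cv2.resize(d['img'][130:290,250:450,::-1],None,fx=4,fy=4))
    print(arm.sense()['clock'])
    if isinstance(r,int) or np.hypot(r[0][0]-H[0],r[0][1]-H[1])>.006: print('CHECK');break
E
python3 run.py C:1
```

```text
== C
gap 63.27240140659486
gap lifted 63.75744794544233
free [ 0.06  0.23 -1.09]
contact -2.7755575615628914e-14 [-1.01  0.37  2.57]
stack (array([0.6177, 0.344 , 0.0291]), np.float64(0.1156), 352)
scene stack (array([0.6192, 0.3403, 0.0293]), np.float64(0.1147), 180)
32.1167
```

View pics/s_C.png

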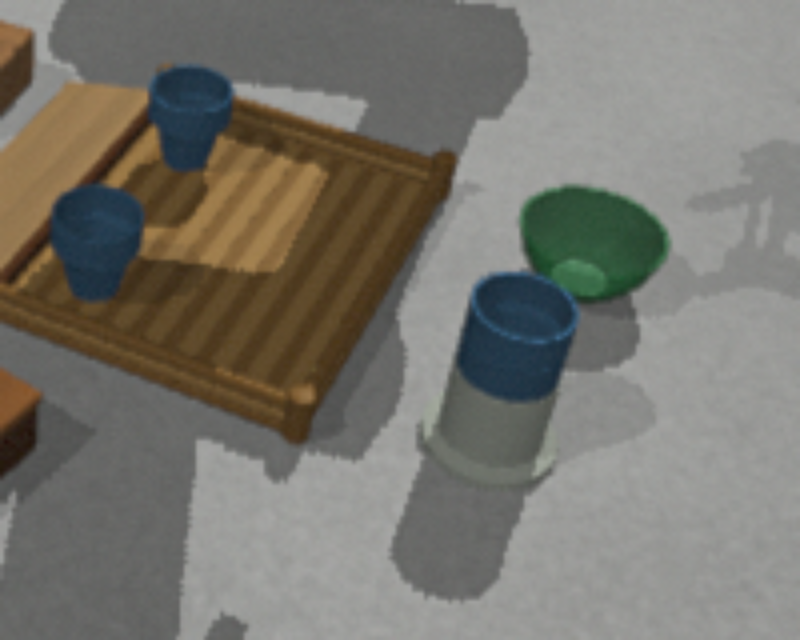

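The picture shows two nested collars at (517,340) standing straight in the holder. Going on with B and D; the script stops itself if anything deviates.

```bash
python3 run.py B:2 D:3
python3 - <<'E'
from h import *
from plant import arm,viewer
arm.reach([.35,.35,.30],rv(0)) 
d=viewer.get_image('top');np.savez('top4.npz',**d);cv2.imwrite('pics/top4.png',cv2.resize(d['img'][120:320,80:430,::-1],None,fx=2.25,fy=2.25,interpolation=cv2.INTER_CUBIC))
d=viewer.get_image('scene');np.savez('scene4.npz',**d);cv2.imwrite('pics/s4.png',d['img'][:,:,::-1])
E
```

```text
== B
gap 62.73233418661514
gap lifted 62.51789739900487
free [-0.2  -0.35 -1.3 ]
contact -0.5000000000000421 [-1.65 -0.01  4.17]
stack (array([0.6179, 0.3434, 0.0291]), np.float64(0.1407), 390)
scene stack (array([0.6192, 0.3396, 0.0293]), np.float64(0.1397), 176)
47.7333
== D
gap 63.487593047283966
gap lifted 63.27928137013655
free [ 0.3   0.35 -1.15]
contact -0.5000000000000282 [-1.58 -0.61  4.18]
stack (array([0.6178, 0.3435, 0.0291]), np.float64(0.1659), 479)
scene stack (array([0.6192, 0.34  , 0.0292]), np.float64(0.1642), 189)
63.1583
```

View pics/s_D.png

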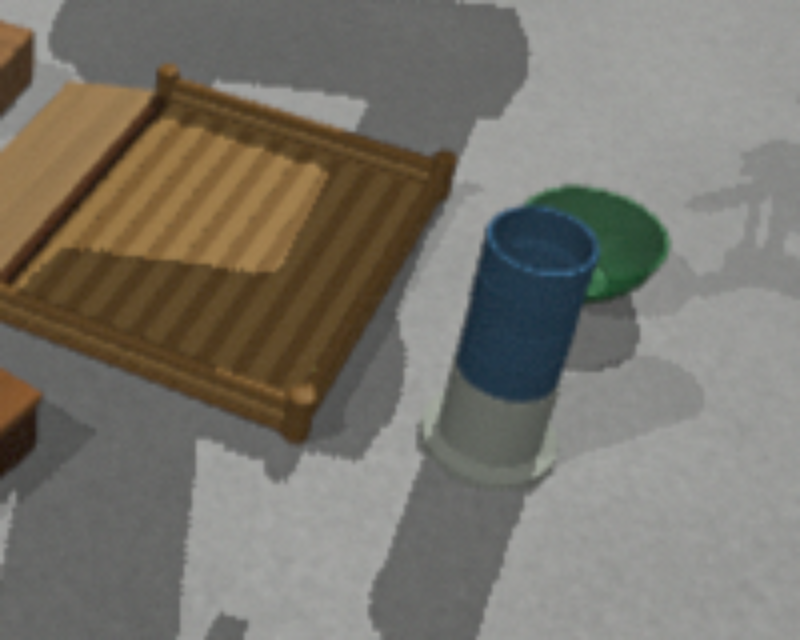

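View pics/top4.png

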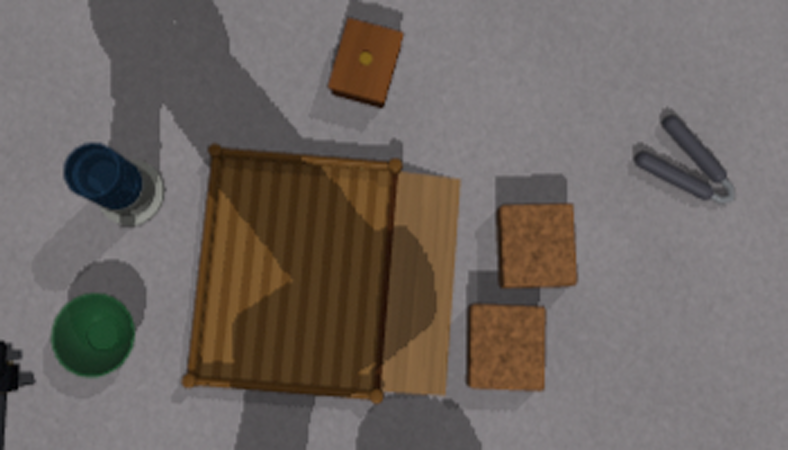

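All four cups are nested with the top rim at about 0.165 m, as expected. The upper block has been knocked aside, from crop (520,235) to (538,246). I'll fit the blocks in the tray frame.

```bash
cat >> h.py <<'E'
T=np.array([.5175,.125]);YAW=-.077
EX=np.array([np.cos(YAW),np.sin(YAW)]);EY=np.array([-np.sin(YAW),np.cos(YAW)])
def t2w(x,y): return T+x*EX+y*EY
def w2t(p): e=np.asarray(p)[...,:2]-T;return np.stack([e@EX,e@EY],-1)
def blocks(d,zlo=.042):
    X=cloud(d);t=w2t(np.nan_to_num(X,nan=9.));m=(X[...,2]>zlo)&(X[...,2]<.11)&(np.abs(t[...,0])<.26)&(t[...,1]>-.45)&(t[...,1]<.11)
    hsv=cv2.cvtColor(d['img'],cv2.COLOR_RGB2HSV);m&=(hsv[...,0]<25)&(hsv[...,1]>60)
    m=cv2.morphologyEx(m.astype(np.uint8),cv2.MORPH_OPEN,np.ones((3,3)))
    k,l,st,c=cv2.connectedComponentsWithStats(m,connectivity=4);out=[]
    for i in range(1,k):
        if st[i,4]<150: continue
        P=X[l==i];(cx,cy),(w,h),a=cv2.minAreaRect((w2t(P)*1000).astype(np.float32))
        if w<h: w,h,a=h,w,a-90
        a=(a+90)%180-90
        A=np.c_[P[:,:2]-P[:,:2].mean(0),np.ones(len(P))];co=np.linalg.lstsq(A,P[:,2],rcond=None)[0]
        out.append(dict(px=c[i].round(0),t=(round(cx,1),round(cy,1)),size=(round(w,1),round(h,1)),yaw=round(a,1),z=P[:,2].mean().round(4),tilt=np.hypot(*co[:2]).round(3),n=st[i,4]))
    return out
E
python3 - <<'E'
from h import *
for b in blocks(dict(np.load('top4.npz'))): print(b)
E
```

```text
{'px': array([240., 155.]), 't': (239.8, -52.5), 'size': (73.8, 44.1), 'yaw': 84.8, 'z': np.float64(0.0498), 'tilt': np.float64(0.014), 'n': np.int32(366)}
{'px': array([319., 228.]), 't': (53.5, -283.4), 'size': (98.3, 90.5), 'yaw': 4.7, 'z': np.float64(0.0496), 'tilt': np.float64(0.004), 'n': np.int32(1190)}
{'px': array([305., 274.]), 't': (-71.5, -252.0), 'size': (99.7, 88.3), 'yaw': 2.9, 'z': np.float64(0.0495), 'tilt': np.float64(0.003), 'n': np.int32(1251)}
```

```bash
cat >> h.py <<'E'
def zprof(y): return float(np.interp(y,[-.30,-.19,-.11],[.024,.026,.038]))
def push(arm,x,y0,y1,x1=None,step=.01,speed=.05,fmax=25):
    x1=x if x1 is None else x1;r=rv(YAW)
    n=max(1,int(np.ceil((y1-y0)/step)));F=[]
    for i in range(1,n+1):
        s=i/n;y=y0+s*(y1-y0);p=t2w(x+s*(x1-x),y);arm.line_to([*p,zprof(y)],rotation=r,speed=speed)
        f=np.array(arm.sense()['contact_force']);F.append(f)
        if np.linalg.norm(f)>fmax: print('FORCE',y,f.round(1));break
    F=np.array(F);print('push to',round(y,4),'|F|max',np.linalg.norm(F,axis=1).max().round(1),'last',F[-1].round(1));return y
def look(arm,viewer,tag):
    d=viewer.get_image('top');cv2.imwrite(f'pics/t_{tag}.png',cv2.resize(d['img'][120:320,80:430,::-1],None,fx=2.25,fy=2.25,interpolation=cv2.INTER_CUBIC))
    for b in blocks(d):print(b)
E
python3 - <<'E'
from h import *
from plant import arm,viewer
arm.reach([.40,.0,.25],rv(YAW));arm.close(10)
p=t2w(-.0715,-.325);arm.reach([*p,.20],rv(YAW));arm.line_to([*p,zprof(-.325)],speed=.1)
print(arm.sense()['contact_force'],arm.sense()['finger_gap'])
push(arm,-.0715,-.325,-.275)
look(arm,viewer,'b1');d=viewer.get_image('scene');cv2.imwrite('pics/s_b1.png',cv2.resize(d['img'][80:240,150:350,::-1],None,fx=4,fy=4))
print(arm.sense()['clock'])
E
```

```text
[-0.08018305 -0.27332723  0.04862261] 0.005239719274260787
push to -0.275 |F|max 1.3 last [-0.7 -0.4 -0.2]
{'px': array([240., 155.]), 't': (238.4, -53.3), 'size': (77.5, 42.0), 'yaw': -89.7, 'z': np.float64(0.0498), 'tilt': np.float64(0.015), 'n': np.int32(369)}
{'px': array([318., 225.]), 't': (54.0, -282.9), 'size': (95.0, 92.2), 'yaw': 7.5, 'z': np.float64(0.0496), 'tilt': np.float64(0.007), 'n': np.int32(940)}
{'px': array([287., 270.]), 't': (-70.0, -210.8), 'size': (99.1, 73.6), 'yaw': -0.5, 'z': np.float64(0.0514), 'tilt': np.float64(0.028), 'n': np.int32(851)}
71.525
```

View pics/t_b1.png

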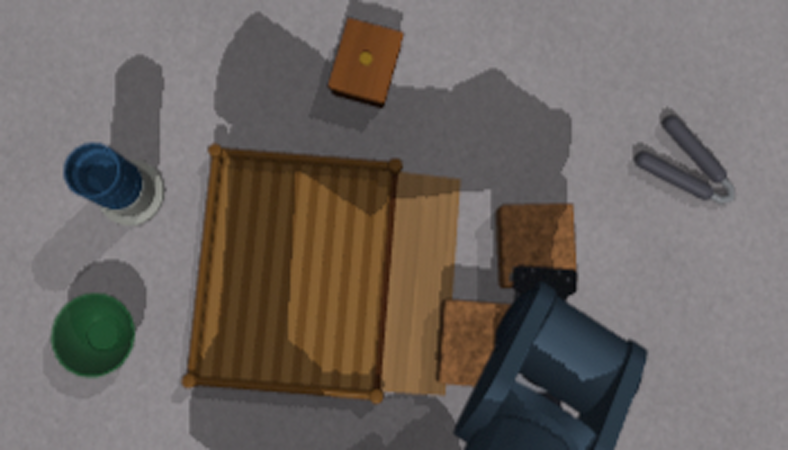

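View pics/s_b1.png

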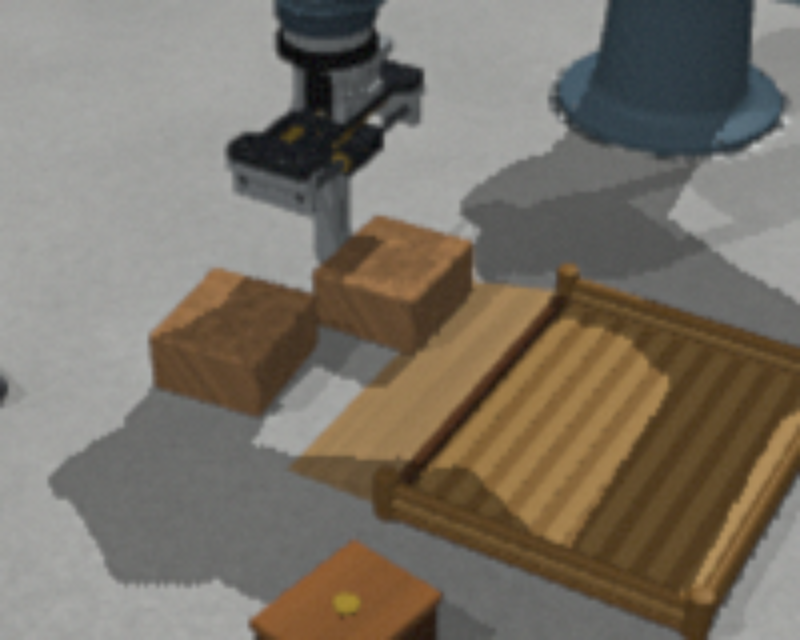

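The pushed block (410,285 in the scene crop) has squared up, and its front edge is starting up the ramp. Forces are about 1 N. Continuing up the ramp.

Run:
```python
from h import *
from plant import arm,viewer
push(arm,-.070,-.275,-.165)
look(arm,viewer,'b2');d=viewer.get_image('scene');cv2.imwrite('pics/s_b2.png',cv2.resize(d['img'][80:240,150:350,::-1],None,fx=4,fy=4))
print(arm.sense()['clock'])
```

```text
push to -0.165 |F|max 17.3 last [ -0.4 -13.4  11. ]
{'px': array([240., 155.]), 't': (241.8, -53.0), 'size': (72.9, 45.3), 'yaw': 81.6, 'z': np.float64(0.0496), 'tilt': np.float64(0.009), 'n': np.int32(378)}
{'px': array([319., 228.]), 't': (53.4, -283.1), 'size': (98.2, 90.6), 'yaw': 4.6, 'z': np.float64(0.0496), 'tilt': np.float64(0.006), 'n': np.int32(1192)}
{'px': array([241., 266.]), 't': (-66.2, -83.7), 'size': (100.1, 43.2), 'yaw': -2.9, 'z': np.float64(0.0712), 'tilt': np.float64(0.219), 'n': np.int32(520)}
75.625
```

View pics/s_b2.png

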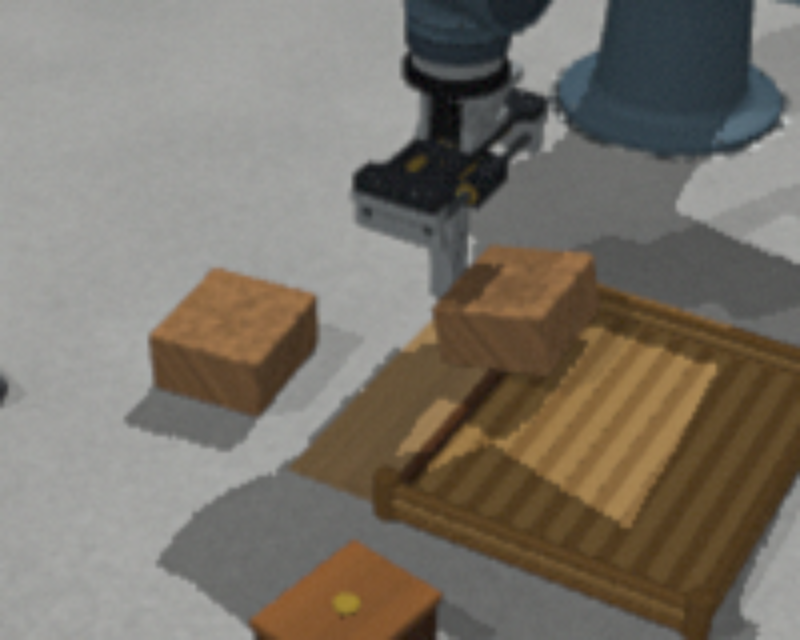

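The scene crop shows the block pitched on the crest at (515,310), squared up and balanced. The 17 N came from friction: the fingers were rising more slowly than the ramp. I'll lift them along the slope for the rest of the push.

```bash
cat >> h.py <<'E'
def zprof(y): return float(np.interp(y,[-.30,-.28,-.165,-.125,-.09],[.022,.022,.034,.046,.044]))
E
python3 - <<'E'
from h import *
from plant import arm,viewer
push(arm,-.070,-.165,-.120,step=.005)
d=viewer.get_image('scene');cv2.imwrite('pics/s_b3.png',cv2.resize(d['img'][80:240,150:350,::-1],None,fx=4,fy=4))
push(arm,-.070,-.120,-.088,step=.005)
p=t2w(-.07,-.13);arm.line_to([*p,.06],speed=.1);arm.line_to([*t2w(-.07,-.22),.22],speed=.2)
look(arm,viewer,'b4');d=viewer.get_image('scene');cv2.imwrite('pics/s_b4.png',cv2.resize(d['img'][80:240,150:350,::-1],None,fx=4,fy=4))
print(arm.sense()['clock'])
E
```

```text
push to -0.12 |F|max 1.2 last [ 0.4 -0.4  1. ]
push to -0.088 |F|max 1.2 last [-0.3 -0.1 -0.3]
{'px': array([240., 155.]), 't': (241.6, -52.9), 'size': (73.1, 46.3), 'yaw': 81.5, 'z': np.float64(0.0498), 'tilt': np.float64(0.025), 'n': np.int32(377)}
{'px': array([321., 223.]), 't': (52.4, -284.0), 'size': (98.7, 90.5), 'yaw': 6.5, 'z': np.float64(0.0496), 'tilt': np.float64(0.011), 'n': np.int32(753)}
{'px': array([223., 265.]), 't': (-66.0, -32.9), 'size': (100.0, 89.9), 'yaw': 0.0, 'z': np.float64(0.0573), 'tilt': np.float64(0.002), 'n': np.int32(1285)}
81.7333
```

View pics/s_b4.png

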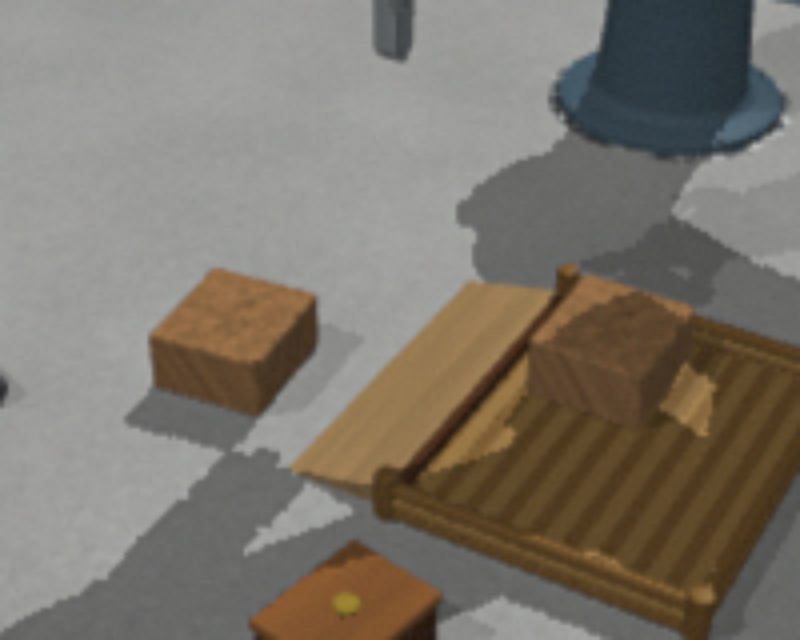

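View pics/t_b4.png

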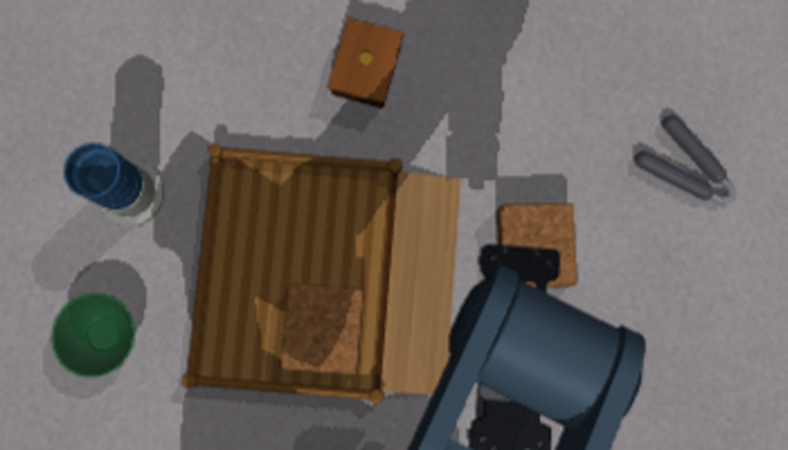

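The first block lies flat in the tray at tray (-66, -33) mm, with yaw 0 and tilt 0.002 rad. Second block next.

Run:
```python
from h import *
from plant import arm,viewer
x=.0535
p=t2w(x,-.36);arm.reach([*p,.20],rv(YAW));arm.line_to([*p,.022],speed=.1)
push(arm,x,-.36,-.275);look(arm,viewer,'c0')
push(arm,x,-.275,-.165)
look(arm,viewer,'c1');d=viewer.get_image('scene');cv2.imwrite('pics/s_c1.png',cv2.resize(d['img'][80:240,150:350,::-1],None,fx=4,fy=4))
print(arm.sense()['clock'])
```

```text
push to -0.275 |F|max 1.3 last [ 0.1 -0.4  0.7]
{'px': array([240., 155.]), 't': (242.6, -53.2), 'size': (73.0, 46.5), 'yaw': 80.3, 'z': np.float64(0.0498), 'tilt': np.float64(0.007), 'n': np.int32(372)}
{'px': array([289., 223.]), 't': (56.7, -205.1), 'size': (99.1, 61.7), 'yaw': -0.2, 'z': np.float64(0.0517), 'tilt': np.float64(0.016), 'n': np.int32(731)}
{'px': array([223., 265.]), 't': (-66.1, -32.6), 'size': (100.1, 90.3), 'yaw': -0.0, 'z': np.float64(0.0573), 'tilt': np.float64(0.003), 'n': np.int32(1292)}
push to -0.165 |F|max 14.4 last [ -0.3 -11.3   9.1]
{'px': array([240., 155.]), 't': (242.7, -52.8), 'size': (73.2, 45.7), 'yaw': 79.7, 'z': np.float64(0.0498), 'tilt': np.float64(0.03), 'n': np.int32(376)}
{'px': array([244., 219.]), 't': (60.2, -81.8), 'size': (99.0, 38.3), 'yaw': -0.1, 'z': np.float64(0.0708), 'tilt': np.float64(0.364), 'n': np.int32(463)}
{'px': array([223., 265.]), 't': (-66.0, -32.8), 'size': (100.0, 90.0), 'yaw': -0.1, 'z': np.float64(0.0574), 'tilt': np.float64(0.001), 'n': np.int32(1273)}
91.6667
```

View pics/s_c1.png

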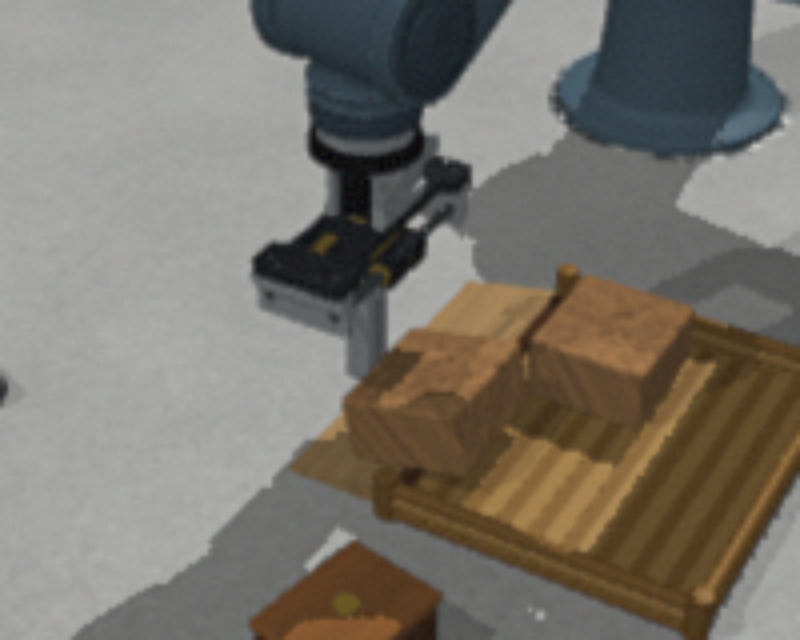

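The block at (435,400) is square on the crest at tray x = 60 mm, clear of the other block and the rim. Finishing this push.

Run:
```python
from h import *
from plant import arm,viewer
push(arm,.0535,-.165,-.120,x1=.058,step=.005)
push(arm,.058,-.120,-.088,x1=.06,step=.005)
p=t2w(.06,-.13);arm.line_to([*p,.06],speed=.1);arm.line_to([*t2w(.06,-.22),.24],speed=.2)
arm.reach([.35,-.30,.30],rv(YAW));arm.dwell(.5)
look(arm,viewer,'c4');d=viewer.get_image('scene');cv2.imwrite('pics/s_c4.png',d['img'][:,:,::-1])
H=(.618,.3425);X=cloud(d);print('stack scene',ring(X,H,.165))
for nm,c,z in(('mala',(.778,.047),.05),('bowl',(.441,.37),.046)):
  m=(np.hypot(X[...,0]-c[0],X[...,1]-c[1])<.07)&(np.abs(X[...,2]-z)<.006);print(nm,X[m][:,:2].mean(0).round(4))
print(arm.sense()['clock'],arm.sense()['tcp_pos'])
```

```text
push to -0.12 |F|max 1.6 last [-0.3 -0.1 -0.1]
push to -0.088 |F|max 1.2 last [-0.1  0.2 -0.1]
{'px': array([240., 155.]), 't': (240.4, -53.1), 'size': (73.9, 45.2), 'yaw': 82.6, 'z': np.float64(0.0496), 'tilt': np.float64(0.011), 'n': np.int32(373)}
{'px': array([227., 216.]), 't': (65.6, -32.7), 'size': (100.0, 90.0), 'yaw': -0.0, 'z': np.float64(0.0574), 'tilt': np.float64(0.006), 'n': np.int32(1230)}
{'px': array([223., 265.]), 't': (-66.0, -32.8), 'size': (99.9, 90.1), 'yaw': -0.1, 'z': np.float64(0.0574), 'tilt': np.float64(0.002), 'n': np.int32(1289)}
stack scene (array([0.6194, 0.3398, 0.0292]), np.float64(0.1646), 196)
mala [0.7824 0.0463]
bowl [0.4235 0.3739]
99.4167 [ 0.35006581 -0.29996163  0.30001642]
```

View pics/s_c4.png

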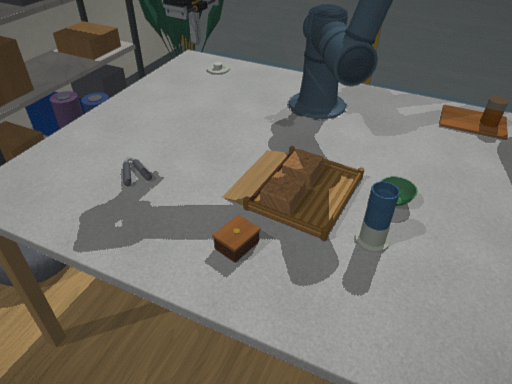

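View pics/t_c4.png

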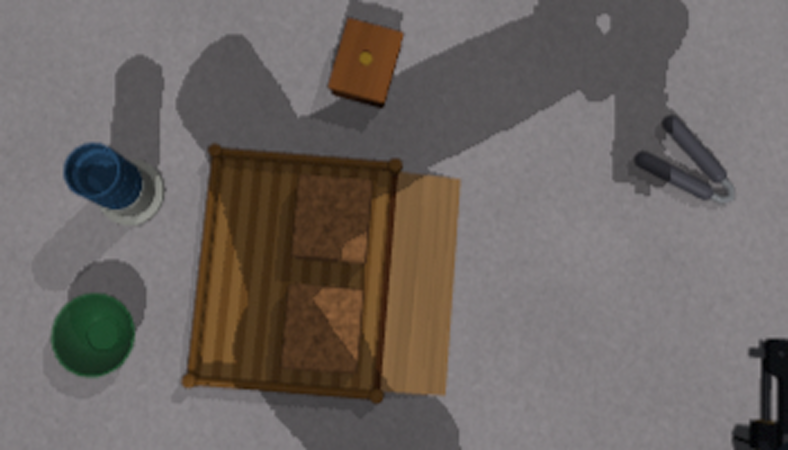

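Both blocks are flat in the tray, at crop (332,219) and (322,327). The stack stands straight, and the bowl (94,334), mala box (366,60) and hand grip (685,160) are at the same pixels as before.

```bash
python3 -c "
from plant import arm
print(arm.hand_in())"
```

```text
the job is handed in; nothing more can be done
None
```

I nested all four cups in the holder, pushed both cork blocks over the lip into the tray, and handed the job in at about 99 s. The hand-in gives no verdict.

- **Cups:** Each was lowered until it just made contact, with at most 7.3 N at the tool. After the last cup the top rim measured 0.164–0.166 m (0.165 expected). The stack centre matched the holder's first measured position within about 1.5 mm in the same camera.
- **Blocks:** Only two were there. One of them was knocked aside during the cup work, so I measured it again before pushing. Their final tray positions are (66, -33) mm and (-66, -33) mm. Yaw is about 0, tilt is at most 0.006 rad, and the tops are at 57.4 mm, so both lie flat on the floor.
- **Bystanders:** The bowl, mala box and hand grip show no visible shift in the final top view. In the last scene-camera check, the mala box was at the same place as at the start.

**Disagreements and surprises:**
- **Camera offset:** The cameras disagreed by up to about 4 mm in absolute y, but agreed on the cup-to-holder offset within about 1 mm.
- **Ramp friction:** Each block briefly pushed back with 14–17 N on the ramp, because the fingers rose more slowly than the block. Both went over the lip cleanly.
- **Bowl reading:** My last numeric reading for the bowl was a partial-rim average with no scene-camera starting value to compare, so I relied on the pictures for it.

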